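# Moisture check of a washed bamboo board

## Task

Before oiling the bamboo board on its drying stand, check that it is dry: draw the yellow moisture meter out of its grey block, set its sprung ball tip on the blue mark with the meter square to the sloping board (within about 10 degrees) and pressed lightly so that the tip is pushed only part-way in, and keep it there for two seconds. Then lift it clear of the board, set it on the red mark in the same way and finish there, still holding the meter steady, square and lightly pressed on the red mark, for the program ends while holding. Leave the other things on the bar alone and never press hard.

Things in the scene. Friction and masses are not known exactly. Their poses are not given: they have to be found in the camera images.
- meter: Moisture meter, 150 g: yellow box-shaped grip 34 (its x) x 24 (y) x 110 mm tall, below it a black shaft 14 mm thick and 40 mm long, then a sprung steel ball tip. Origin: centre of the grip's underside (shoulder); z runs up to the top end (110 mm). Starts upright, tip down, shoulder resting on the grey block's top. Grip from above across the 24 mm sides, 75 mm above the shoulder.
- meter_tip (a point): The lowest point of the meter's steel ball tip (ball 12 mm in diameter), on the meter's axis, 65 mm below the shoulder when free; it retracts along the axis by the plunger value.
- plunger (a joint): How far the sprung tip is pushed into the meter, in m: 0 free, 0.012 at its stop. The spring pushes back with about 1.5 N at first touch and 7 N near the stop (450 N/m). Half-way in (0.006) is right; 0.001 to 0.0114 counts as part-way.
- holder: Fixed grey storage block 80 x 80 mm, 75 mm tall, with an upright round hole, 20 mm wide and 70 mm deep, in the middle of its top. Origin: centre of its underside. The meter's tip hangs 65 mm deep in the hole on the block's axis, so the meter must rise more than 65 mm straight up to leave it.
- board: Bamboo chopping board 180 mm (its x, up the slope) x 220 mm (y) x 16 mm, fixed on a dark drying stand, sloping 0.30 rad (17 degrees), its face looking up and roughly towards the robot. Origin: centre of its upper face, 75 mm above the bar; z points out of the face, square to it. Its upper edge is about 100 mm above the bar.
- mark_blue: Round blue mark 26 mm in diameter, flat on the board's face, on the board's level centre line (its y axis), 30 to 80 mm to one side of the middle. Origin: its centre, on the face; its own z axis is upright (take the board's z for the face's direction).
- mark_red: Round red mark 26 mm in diameter on the same level line of the board's face, to the other side of the middle. Origin at its centre on the face; its own z axis is upright.
- tumbler: Bystander: clear glass tumbler, 74 mm across, 110 mm tall, origin under its centre.
- mug: Bystander: white enamel mug, 82 mm across plus a handle, 80 mm tall, origin under its centre.
- jar: Bystander: amber glass jar, 60 mm across, 100 mm tall, origin under its centre.
- bowl: Bystander: white ceramic bowl, 130 mm across, 50 mm tall, origin under its centre.
- trivet: Bystander: round olive-grey ceramic trivet, 160 mm across, 9 mm thick, origin under its centre. Behind it along the far edge stand a peg rack and a backsplash 220 mm high; a toaster, knife block, kettle and canisters stand at the sides, over 500 mm left or right of the middle.
There are look-alikes about, which are no part of the job. There is more than one size of the meter; the job needs the smallest.

How it is judged (in metres and radians):
On the way, in this order (a step that is already met when the one before it is completed fails the run):
1. the meter is drawn out of its block, tip clear above the block's top, held by the gripper (z of meter_tip in the frame of holder above 0.08 m and contact force between the fingers and meter above 1 N), for 0.1 s.
2. the tip stays on the blue mark, meter square to the board, tip part-way in, for 1.5 s (distance between meter_tip and mark_blue below 0.013 m and angle between the z axis of meter and the z axis of board, either way round below 0.175 rad and value of joint plunger between 0.001 and 0.0114 m and contact force between meter and board above 0.8 N and contact force between the fingers and meter above 1 N), for 1.5 s.
3. the tip is lifted clear of the board, by more than 10 mm (z of meter_tip in the frame of board above 0.01 m), for 0.1 s.
At the end, for the whole second after the job is handed in: The gripper holds the meter still (under 20 mm/s) with the ball tip touching the board (more than 0.8 N) within 13 mm of the centre of the red mark, the meter's axis within 0.175 rad (10 degrees) of square to the board's face, and the sprung tip pushed in by 1 to 11.4 mm of its 12 mm (distance between meter_tip and mark_red below 0.013 m and angle between the z axis of meter and the z axis of board, either way round below 0.175 rad and value of joint plunger between 0.001 and 0.0114 m and contact force between meter and board above 0.8 N and contact force between the fingers and meter above 1 N and linear speed of meter below 0.02 m/s); the arm keeps its last pose, push and grip.
It fails at once if a bystander is moved by more than 20 mm (distance of any of tumbler, mug, jar, bowl, trivet from where it was at the start of the episode above 0.02 m).
It fails at once if the meter is pressed on the board with more than 20 N (contact force between meter and board above 20 N).
It also fails if it takes over 58 s, if anything falls off the work surface, if the arm or the gripper's body presses on something with over 40 N, if the wrist force passes 120 N, or if a joint passes its speed limit or range.

## Robot

A 6-joint arm with a two-finger parallel gripper is mounted at the origin on the work surface. World frame = base frame: x ahead of the robot, y to its left, z up, the work surface at z = 0. Lengths are in mm, angles in rad, forces in N, time in s.
With the tool pointing down it reaches from about 275 to 1000 mm from the base axis. Payload 8.4 kg.
Tool frame: the origin (TCP) lies midway between the tips of the shut fingers; the grasp point (between the pads) lies 19 mm behind it; z points along the fingers, y is the line along which they close (so a half turn about z gives the same grasp; the last joint's range is limited). The gripper opens to 85 mm and grips with 20 to 120 N. Pads are 22 mm wide; open, the fingers measure 114 mm over their backs; the gripper's body (76 mm by 85 mm) begins 54 mm behind the grasp point. The pads swing forward as they close: fully open they stand 13 mm farther back than shut.
Start: joints at [1.109, 0.353, 1.633, -0, 1.155, -0.002], TCP at [277.355, 560.091, 231.281] pointing down, gripper open.
Joint ranges: [-2.63, 2.63], [-0.92, 2.1], [0.06, 2.66], [-1.3, 4.44], [0, 2.69], [-3.02, 3.02]. Speed limits (rad/s): [2.22, 2.22, 2.79, 3.14, 3.14, 3.14].

## Interface

Orientations are given as [roll, pitch, yaw] about the fixed x, y, z axes, in that order (R = Rz(yaw) Ry(pitch) Rx(roll)).
In Python, from rig import r, cams gives the robot as it stands. The module is installed in compiled form; this text tells all that it offers.
- The arm moves only by the tool send_rows, never from a script. Its argument "targets" is one flat list of numbers, 7 for each row, row after row: the shift along the tool's x, y, z in m, then the turn, a rotation vector about the tool's x, y, z in rad, then the opening, from -1 (shut) to 1 (fully open). In form: [tx, ty, tz, wx, wy, wz, fingers, tx, ty, tz, wx, wy, wz, fingers, ...]. A call has 1 to 12 rows; each row is the pose to reach, as a shift and turn from the pose commanded when the call began, along the tool's axes at that moment; what a row does not reach only later rows make up. A row lasts 1/12 s, in which the tool goes at most 41.7 mm and 7.16 degrees, less where a joint would pass 70% of its speed; a pose out of reach is approached as far as the arm can. A call with a gripper value outside its range is refused whole. The fingers move at their own pace and stop on an object; "grip_force" is the grip in N (left out, the last holds). Time passes only in rows, so rows that repeat a pose let the fingers close. It gives the time, the measured TCP pose, the force, the opening and the grip force at its end, in the units of the state.
- r.sense(): the state, without advancing time (a new reading comes with each control period).
- cams.grab_frame(name): name is "scene" or "top" or "wrist"; returns a dict with "color" (420x560x3 uint8, blue, green, red), "fx", "fy", "cx", "cy" (pixels), "xyz" and "attitude" of the camera in the world. Camera axes: x right, y down, z forward; pixel columns grow to the right and rows downward; lengths in mm; the calibration is good to about 2 mm. A picture is of the moment at which its call begins. There is no depth.
- r.sign_off(): hands the job in; it is judged then, once.
The state is a dict: "clock": time; "qpos": joint angles; "qvel": joint speeds; "joint_efforts": joint torques, N m; "eef_pos": TCP position; "tcp_rot": TCP orientation; "contact_force": force on the tool from outside, world axes, zero at the start; "wrist_torque": the same for the moment, N m; "opening": opening from 0.0 (shut) to 1.0 (fully open); "grasp_force": force on a finger pad.
Only numpy, scipy, OpenCV 4.12 (cv2) and the standard library are available. Lean on these libraries where they do the work, as an engineer would, in place of code of your own. Each camera call takes 0.05 s, during which the arm holds its last target. There are 200 camera calls.

## Working session

There is one attempt and no reset: what is moved stays moved. The work goes in short steps, Python scripts to look and compute and a tool call to move; the robot and the scene stay as the last step left them, time stands still between calls to the robot, and variables do not carry over. Pictures are saved under pics/ and viewed, at most 10 in all, crops included, and the job is handed in when it is done.

Besides the shell and the picture viewer there is one more tool, called as name(argument=value, ...), one argument or row to a line, values as JSON. send_rows: Moves the arm, as the interface text tells. Its arguments: {"type":"object","properties":{"targets":{"type":"array"},"grip_force":{"type":"number"}},"required":["targets"]}

```bash
ls; mkdir -p pics; python3 - <<'E'
from rig import r,cams
import cv2
for n in("scene","top"):
    f=cams.grab_frame(n); cv2.imwrite(f"pics/{n}0.png",f["color"]); print(n,{k:v for k,v in f.items() if k!="color"})
print(r.sense())
E
```

```text
pics
scene {'fx': 461.96829060640783, 'fy': 461.96829060640783, 'cx': 282.44432475019374, 'cy': 205.00439011299764, 'xyz': array([1475.66408914, -293.1773999 , 1106.20544121]), 'attitude': array([-2.42650903, -0.01942897,  1.28738844])}
top {'fx': 389.89600427158206, 'fy': 389.89600427158206, 'cx': 275.78161340432047, 'cy': 209.9565047814631, 'xyz': array([ 438.76784933,  -13.53418105, 1106.41729654]), 'attitude': array([-2.94402643,  0.00853859, -1.58428224])}
{'clock': 0.1, 'qpos': array([ 1.10857770e+00,  3.53582463e-01,  1.63403629e+00,  1.02287669e-05,
        1.15519363e+00, -2.36028681e-03]), 'qvel': array([-4.70041820e-04, -2.49665899e-05, -2.66177323e-03,  3.71358855e-04,
        2.05591581e-03, -8.67183438e-04]), 'joint_efforts': array([-7.50581203e-04, -6.06355262e+01, -3.42811882e+01, -1.19822590e-05,
        3.84270839e-03,  4.49897971e-05]), 'eef_pos': array([277.17961764, 559.71624084, 230.64456279]), 'tcp_rot': array([-3.14037294e+00, -1.22318729e-05,  2.68173017e+00]), 'contact_force': array([-0.73303023, -0.38196502, -0.34296696]), 'wrist_torque': array([ 0.00468527, -0.0215207 , -0.03671867]), 'grasp_force': 0.0, 'opening': 0.9994093686492802}
```

View pics/scene0.png

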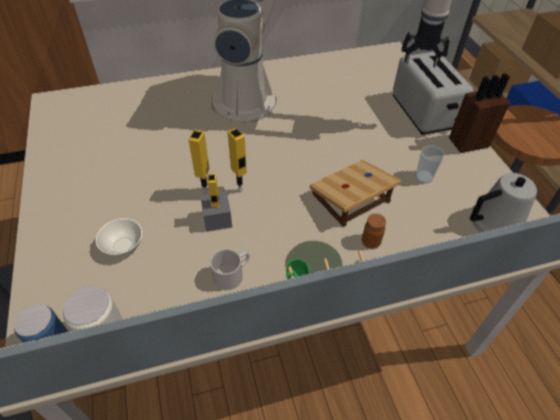

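View pics/top0.png

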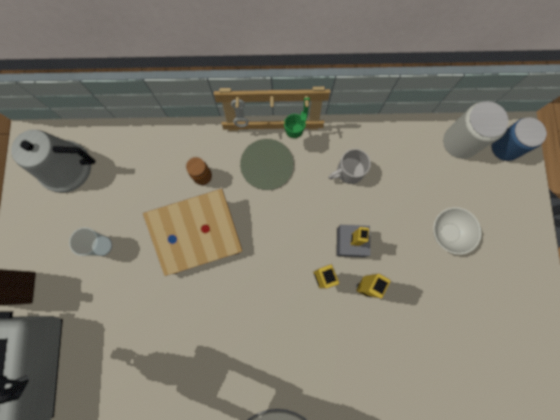

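Candidates for the meter: top-view (361,237) in the grey block, (327,277) and (375,286), which are bigger and free-standing. In the scene view they are (213,192), (237,152) and (200,158). I choose the small one in the block and check it in a close crop.

```bash
cat > h.py <<'E'
import numpy as np, cv2
from scipy.spatial.transform import Rotation as R
def rot(e): return R.from_euler('xyz',e).as_matrix()
def ray(f,u,v):
    d=rot(f["attitude"])@np.array([(u-f["cx"])/f["fx"],(v-f["cy"])/f["fy"],1]); return np.array(f["xyz"]),d/np.linalg.norm(d)
def onz(f,u,v,z):
    o,d=ray(f,u,v); return o+d*(z-o[2])/d[2]
def onplane(f,u,v,p,n):
    o,d=ray(f,u,v); return o+d*(np.dot(p-o,n)/np.dot(d,n))
def tri(fa,a,fb,b):
    o1,d1=ray(fa,*a);o2,d2=ray(fb,*b)
    s=np.linalg.lstsq(np.c_[d1,-d2],o2-o1,rcond=None)[0]
    p,q=o1+d1*s[0],o2+d2*s[1]; return (p+q)/2,np.linalg.norm(p-q)
def blobs(img,lo,hi,amin=20):
    m=cv2.inRange(cv2.cvtColor(img,cv2.COLOR_BGR2HSV),lo,hi)
    n,l,s,c=cv2.connectedComponentsWithStats(m)
    return [(c[i].round(2),s[i]) for i in range(1,n) if s[i][4]>=amin]
E
python3 - <<'E'
from rig import r,cams
from h import *
fs,ft=cams.grab_frame("scene"),cams.grab_frame("top")
for nm,lo,hi in(("blue",(105,120,60),(130,255,255)),("red",(0,180,60),(5,255,255)),("red2",(172,150,60),(180,255,255)),("yel",(18,180,120),(32,255,255))):
    for n,f in(("s",fs),("t",ft)):
        print(nm,n,[(tuple(map(float,c)),s[:5].tolist()) for c,s in blobs(f["color"],lo,hi,15)])
a=cv2.resize(ft["color"][210:310,300:400],(400,400),interpolation=cv2.INTER_CUBIC)
b=cv2.resize(fs["color"][120:240,170:270],(333,400),interpolation=cv2.INTER_CUBIC)
cv2.imwrite("pics/c1.png",np.hstack([a,b]))
a=cv2.resize(ft["color"][180:280,135:250],(400,348),interpolation=cv2.INTER_CUBIC)
b=cv2.resize(fs["color"][150:230,300:415],(400,278),interpolation=cv2.INTER_CUBIC)
cv2.imwrite("pics/c2.png",np.hstack([a,cv2.copyMakeBorder(b,0,70,0,0,0)]))
E
```

```text
blue s [((533.74, 96.14), [507, 81, 53, 33, 1036]), ((49.47, 328.79), [40, 320, 16, 16, 91])]
blue t [((511.93, 147.24), [505, 137, 18, 20, 107]), ((172.0, 238.83), [169, 236, 7, 7, 35])]
red s []
red t [((205.18, 228.35), [202, 226, 7, 6, 34])]
red2 s []
red2 t []
yel s [((238.46, 144.94), [229, 131, 16, 28, 204]), ((198.91, 154.81), [190, 132, 17, 46, 517]), ((240.78, 171.45), [238, 168, 7, 8, 40]), ((212.51, 186.57), [209, 180, 8, 14, 96])]
yel t [((319.42, 278.73), [317, 272, 7, 14, 26]), ((366.9, 283.63), [361, 277, 14, 18, 90])]
```

View pics/c1.png

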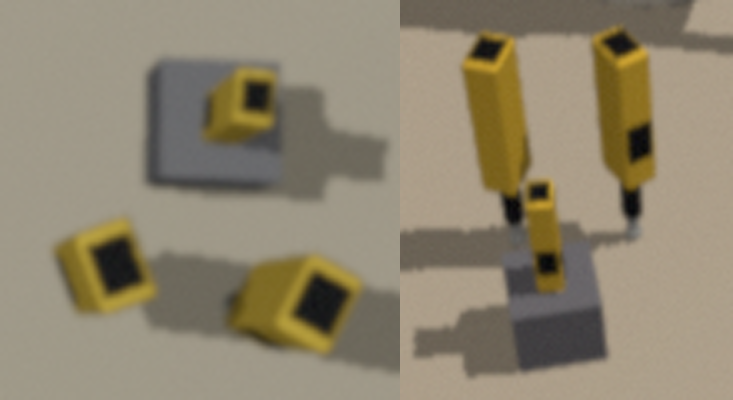

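View pics/c2.png

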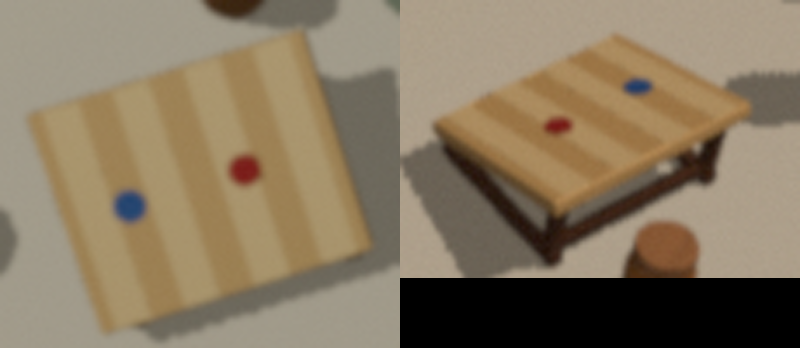

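Crop 1 shows the small meter in the grey block, with its black top at top-view px (364,234) and scene px (212,177). The two larger look-alikes stand free in front of it. Crop 2 shows the board with blue at top px (172,239) and red at (205,228); the stripes run up the slope, away from the robot.

```bash
python3 - <<'E'
from rig import r,cams
from h import *
fs,ft=cams.grab_frame("scene"),cams.grab_frame("top")
np.set_printoptions(precision=1,suppress=True)
for n,a,b in(("small",(364.2,234.2),(212,177)),("bigA",(380.7,284.5),(197,134.4)),("bigB",(329.5,276.2),(236.7,132.6)),("blue",(172,238.83),(368.3,174.9)),("red",(205.18,228.35),(345.4,186.1))):
    print(n,*tri(ft,a,fs,b))
B=onz(ft,172,238.83,75);Rd=onz(ft,205.18,228.35,75);print("marks z75",B,Rd,np.linalg.norm(B-Rd), "board y yaw", np.arctan2(*(B-Rd)[[1,0]]))
cr=[(30,115),(300,30),(370,248),(105,330)]
P=[onz(ft,135+u/3.478,180+v/3.478,z) for (u,v),z in zip(cr,(101.6,101.6,48.4,48.4))]
print("corners",*P,"ctr",sum(P)/4)
Hc=[(165,60),(282,62),(280,182),(160,182)]
P=[onz(ft,300+u/4,210+v/4,75) for u,v in Hc];print("holder",*P,sum(P)/4)
print("meter top z185",onz(ft,364.2,234.2,185),onz(fs,212,177,185))
for n,u,v,z in(("tumbler",86,242,50),("jar",199,171,50),("mug",354,166,40),("trivet",267,164,9),("bowl",458,232,25)): print(n,onz(ft,u,v,z))
E
```

```text
small [ 561.9 -214.7  185.9] 5.111945131840356
bigA [ 444.  -230.2  246.2] 5.908128906401931
bigB [ 463.4 -120.3  244.4] 6.618280508792368
blue [571.5 271.5  74.5] 2.6175488662676893
red [598.4 183.5  75.1] 2.794181451328376
marks z75 [571.1 270.1  75. ] [598.  182.1  75. ] 91.94813393622076 board y yaw 1.8678805162347647
corners [637.  340.2 101.6] [700.1 136.6 101.6] [537.7  87.5  48.4] [477.4 291.9  48.4] ctr [588.1 214.1  75. ]
holder [ 601.7 -182.    75. ] [ 599.2 -259.9   75. ] [ 519.4 -253.7   75. ] [ 520.5 -174.9   75. ] [ 560.2 -217.6   75. ]
meter top z185 [ 561.4 -217.4  185. ] [ 562.  -212.2  185. ]
tumbler [569.  511.9  50. ]
jar [765.9 208.   50. ]
mug [ 776.7 -231.8   40. ]
trivet [796.8  16.8   9. ]
bowl [ 585. -514.   25.]
```

```bash
cat >> h.py <<'E'
def delta(s,p,Rt):
    "shift (mm) and rotvec in tool axes from measured pose to target"
    R0=rot(s["tcp_rot"]); return (R0.T@(np.array(p)-s["eef_pos"])).round(1), R.from_matrix(R0.T@Rt).as_rotvec().round(4)
def down(a):  # tool down, tool y at world angle a
    y=np.array([np.cos(a),np.sin(a),0]); z=np.array([0,0,-1.]); return np.c_[np.cross(y,z),y,z]
E
python3 -c "
from rig import r;from h import *
print(delta(r.sense(),[520,-216,330],down(np.pi/2)))"
```

```text
(array([-561.8, -587.7,  -98.7]), array([-5.000e-04, -1.000e-04, -4.598e-01]))
```

send_rows(
  targets=[-0.3,-0.285,-0.1,0,0,-0.3,1,-0.563,-0.587,-0.1,0,0,-0.46,1,-0.563,-0.587,-0.1,0,0,-0.46,1,-0.563,-0.587,-0.1,0,0,-0.46,1,-0.563,-0.587,-0.1,0,0,-0.46,1,-0.563,-0.587,-0.1,0,0,-0.46,1,-0.563,-0.587,-0.1,0,0,-0.46,1,-0.563,-0.587,-0.1,0,0,-0.46,1,-0.563,-0.587,-0.1,0,0,-0.46,1,-0.563,-0.587,-0.1,0,0,-0.46,1,-0.563,-0.587,-0.1,0,0,-0.46,1,-0.563,-0.587,-0.1,0,0,-0.46,1],
)

```text
clock: 1.3
eef_pos: [426.9, 85.5, 294.8]
tcp_rot: [3.141, 0.001, -3.141]
contact_force: [1.5, 0.4, -0.3]
opening: 1.003
grasp_force: 0.0
```

```bash
python3 -c "
from rig import r;from h import *
s=r.sense();print(s['clock'],s['eef_pos'],s['qpos'],delta(s,[520,-216,330],down(np.pi/2)))"
```

```text
1.3 [426.88910969  85.51306063 294.76482291] [ 1.94233606e-01 -1.60906573e-02  1.93714376e+00  2.86786638e-05
  1.21968442e+00 -1.37701582e+00] (array([ -93. , -301.5,  -35.2]), array([0.0002, 0.0008, 0.0004]))
```

send_rows(
  targets=[-0.093,-0.1,-0.04,0,0,0,1,-0.093,-0.301,-0.04,0,0,0,1,-0.093,-0.301,-0.04,0,0,0,1,-0.093,-0.301,-0.04,0,0,0,1,-0.093,-0.301,-0.04,0,0,0,1,-0.093,-0.301,-0.04,0,0,0,1,-0.093,-0.301,-0.04,0,0,0,1,-0.093,-0.301,-0.04,0,0,0,1,-0.093,-0.301,-0.04,0,0,0,1,-0.093,-0.301,-0.04,0,0,0,1,-0.093,-0.301,-0.04,0,0,0,1],
)

```text
clock: 2.22
eef_pos: [519.5, -213.1, 333.8]
tcp_rot: [3.141, -0.001, 3.141]
contact_force: [-0.7, 1.0, 0.6]
opening: 1.002
grasp_force: 0.0
```

```bash
python3 - <<'E'
from rig import r,cams
from h import *
s=r.sense();f=cams.grab_frame("wrist");cv2.imwrite("pics/w1.png",f["color"]);print(s['clock'],s['eef_pos'],s['qpos'],{k:v for k,v in f.items() if k!="color"})
E
```

```text
2.2167 [ 519.48251029 -213.11540156  333.82305669] [-3.92242394e-01  1.71117764e-01  1.64603586e+00  4.45087676e-04
  1.32546507e+00 -1.96276471e+00] {'fx': 347.71638157731644, 'fy': 347.71638157731644, 'cx': 281.5173088402505, 'cy': 202.01183623039284, 'xyz': array([ 443.30701348, -213.88161218,  476.51922701]), 'attitude': array([ 2.83680530e+00, -1.06748163e-03,  1.56980234e+00])}
```

View pics/w1.png

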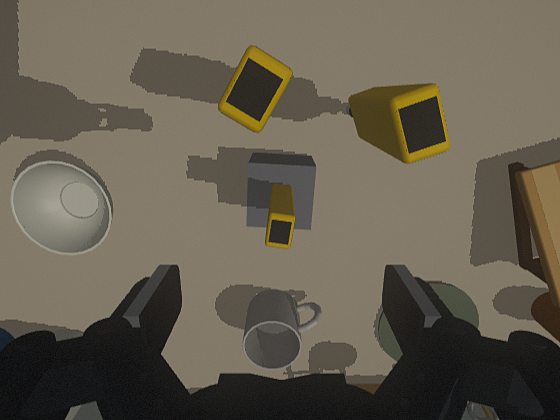

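The wrist view shows the small meter's top at (281,232) with the grey block under it, between the big meters at the top of the image and the mug below. Next I measure the top face and its yaw.

```bash
python3 - <<'E'
from rig import r,cams
from h import *
np.set_printoptions(precision=2,suppress=True)
f=cams.grab_frame("wrist");img=f["color"];x0,y0=255,175
c=img[y0:255,x0:305];hsv=cv2.cvtColor(c,cv2.COLOR_BGR2HSV)
yel=cv2.inRange(hsv,(15,120,60),(35,255,255))
dk=cv2.inRange(hsv,(0,0,0),(180,255,62));dk[:40]=0
for nm,m,z in(("dark",dk,185),("yellow",yel,185)):
    cn=max(cv2.findContours(m,cv2.RETR_EXTERNAL,cv2.CHAIN_APPROX_NONE)[0],key=cv2.contourArea)
    b=cv2.boxPoints(cv2.minAreaRect(cn))+[x0,y0]
    P=np.array([onz(f,u,v,z) for u,v in b]);e=np.diff(np.r_[P,P[:1]],axis=0)[:2]
    print(nm,b.round(1).tolist(),"ctr",P.mean(0),"sides",np.linalg.norm(e,axis=1),"ang",np.arctan2(e[:,1],e[:,0]))
# yellow width rows
for row in range(0,75,4):
    w=np.where(yel[row])[0]; 
    if len(w): print(row+y0,w[0]+x0,w[-1]+x0,end=" | ")
cv2.imwrite("pics/w1c.png",cv2.resize(c,(400,640),interpolation=cv2.INTER_NEAREST)[:600])
E
```

```text
dark [[267.6, 240.9], [270.5, 219.4], [290.4, 222.1], [287.5, 243.6]] ctr [ 563.11 -215.42  185.  ] sides [21.11 17.99] ang [3.01 1.43]
yellow [[263.7, 245.9], [270.7, 182.5], [297.8, 185.5], [290.8, 248.9]] ctr [ 548.72 -213.9   185.  ] sides [60.14 23.61] ang [3.02 1.46]
183 274 275 | 187 272 290 | 191 271 291 | 195 270 291 | 199 270 292 | 203 269 293 | 207 268 293 | 211 268 293 | 215 268 294 | 219 267 294 | 223 267 293 | 227 266 292 | 231 266 292 | 235 265 291 | 239 265 290 | 243 265 289 | 247 276 288 |
```

View pics/w1c.png

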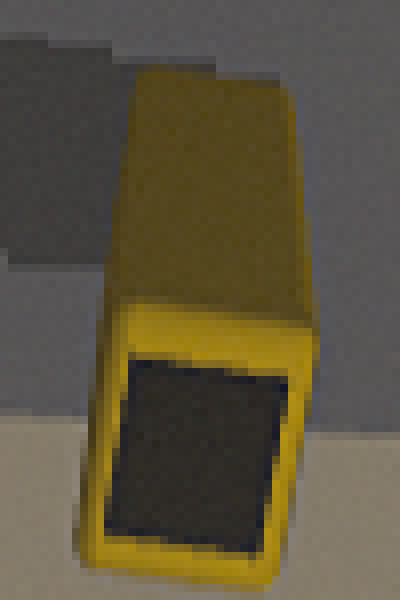

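send_rows(
  targets=[-0.0425,-0.002,0,0,0,0.13,1,-0.0425,-0.002,0,0,0,0.13,1,-0.0425,-0.002,0.04,0,0,0.13,1,-0.0425,-0.002,0.08,0,0,0.13,1,-0.0425,-0.002,0.11,0,0,0.13,1,-0.0425,-0.002,0.13,0,0,0.13,1,-0.0425,-0.002,0.13,0,0,0.13,1],
)

```text
clock: 2.9
eef_pos: [559.8, -213.1, 199.7]
tcp_rot: [3.14, -0.007, 3.014]
contact_force: [-0.5, -0.1, 0.4]
opening: 1.0
grasp_force: 0.0
```

```bash
python3 - <<'E'
from rig import r,cams
from h import *
np.set_printoptions(precision=2,suppress=True)
s=r.sense();f=cams.grab_frame("wrist");img=f["color"]
print(s['eef_pos'],delta(s,[562,-215.5,131],down(1.44)))
dk=cv2.inRange(cv2.cvtColor(img,cv2.COLOR_BGR2HSV),(15,120,60),(35,255,255))
n,l,st,c=cv2.connectedComponentsWithStats(dk)
for i in range(1,n):
    if st[i][4]>200: print(st[i],c[i])
cv2.imwrite("pics/w2.png",img)
E
```

```text
[ 559.81 -213.12  199.69] (array([-3. , -2.2, 68.7]), array([ 0.  , -0.01,  0.  ]))
[  77    0  190   75 7610] [194.38  25.9 ]
[  368     0   192    88 14835] [466.12  40.29]
[ 256  178   48  110 3193] [279.41 224.89]
```

View pics/w2.png

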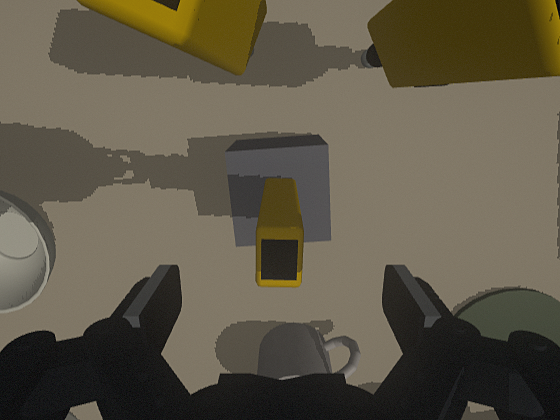

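The meter's top is centred between the open fingers at about (280,258) and square to the view. I go down and close.

send_rows(
  targets=[-0.002,-0.002,0.025,0,-0.005,0,1,-0.002,-0.002,0.045,0,-0.005,0,1,-0.002,-0.002,0.06,0,-0.005,0,1,-0.002,-0.002,0.068,0,-0.005,0,1,-0.002,-0.002,0.068,0,-0.005,0,1,-0.002,-0.002,0.068,0,-0.005,0,1],
  grip_force=40,
)

```text
clock: 3.45
eef_pos: [565.0, -217.7, 137.6]
tcp_rot: [-3.141, 0.007, 3.012]
contact_force: [-0.0, -0.3, 0.8]
opening: 1.0
grasp_force: 0.0
```

```bash
python3 - <<'E'
from rig import r,cams
from h import *
np.set_printoptions(precision=2,suppress=True)
f=cams.grab_frame("wrist");s=r.sense();img=f["color"]
print(s['eef_pos'],s['contact_force'],delta(s,[562,-215.5,131],down(1.44)))
c=img[230:340,230:340];dk=cv2.inRange(cv2.cvtColor(c,cv2.COLOR_BGR2HSV),(0,0,0),(180,255,62))
for cn in cv2.findContours(dk,cv2.RETR_EXTERNAL,cv2.CHAIN_APPROX_NONE)[0]:
    if cv2.contourArea(cn)>300:
        b=cv2.boxPoints(cv2.minAreaRect(cn))+[230,230];P=np.array([onz(f,u,v,185) for u,v in b]);e=np.diff(P,axis=0)
        print(b,P.mean(0),np.linalg.norm(e,axis=1)[:2],np.arctan2(e[:2,1],e[:2,0]))
E
```

```text
[ 565.22 -217.89  137.98] [-0.24  0.25  0.87] (array([3.5, 2. , 7. ]), array([-0.  ,  0.01,  0.  ]))
[[262. 302.]
 [319. 302.]
 [319. 339.]
 [262. 339.]] [ 559.02 -214.65  185.  ] [18.   14.07] [ 1.44 -0.1 ]
```

send_rows(
  targets=[0.002,0.002,0.006,0,0.006,0,1,0.002,0.002,0.006,0,0.006,0,1,0.002,0.002,0.006,0,0.006,0,1,0.002,0.002,0.006,0,0.006,0,1],
)

```text
clock: 3.83
eef_pos: [562.6, -215.5, 130.5]
tcp_rot: [-3.141, -0.001, 3.012]
contact_force: [-0.6, -0.2, -0.3]
opening: 0.999
grasp_force: 0.0
```

```bash
python3 - <<'E'
from rig import r,cams
from h import *
np.set_printoptions(precision=2,suppress=True)
f=cams.grab_frame("wrist");s=r.sense()
print(s['eef_pos'],s['contact_force'],delta(s,[562,-215.5,131],down(1.44)))
a=f["color"][200:420,100:460];cv2.imwrite("pics/w3.png",cv2.resize(a,None,fx=2,fy=2))
E
```

```text
[ 562.56 -215.56  130.48] [-0.06 -0.17 -0.12] (array([ 0.6, -0. , -0.5]), array([-0., -0.,  0.]))
```

View pics/w3.png

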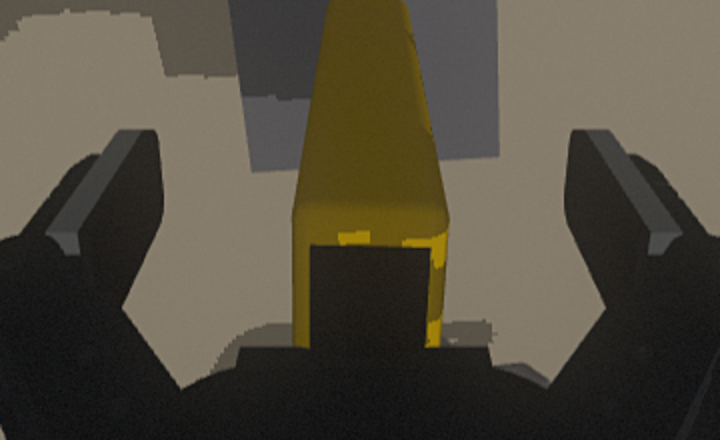

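The meter stands upright, centred between the pads (about 370 against 363 in the crop). I close now.

send_rows(
  targets=[0,0,0,0,0,0,-1,0,0,0,0,0,0,-1,0,0,0,0,0,0,-1,0,0,0,0,0,0,-1,0,0,0,0,0,0,-1,0,0,0,0,0,0,-1,0,0,0,0,0,0,-1,0,0,0,0,0,0,-1,0,0,0,0,0,0,-1,0,0,0,0,0,0,-1],
  grip_force=40,
)

```text
clock: 4.72
eef_pos: [562.5, -215.5, 130.3]
tcp_rot: [3.142, -0.001, 3.012]
contact_force: [-0.8, 0.6, 0.4]
opening: 0.274
grasp_force: 42.2
```

send_rows(
  targets=[0,0,-0.01,0,0,0,-1,0,0,-0.025,0,0,0,-1,0,0,-0.045,0,0,0,-1,0,0,-0.065,0,0,0,-1,0,0,-0.09,0,0,0,-1,0,0,-0.115,0,0,0,-1,0,0,-0.135,0,0,0,-1,0,0,-0.15,0,0,0,-1,0,0,-0.15,0,0,0,-1,0,0,-0.15,0,0,0,-1,0,0,-0.15,0,0,0,-1],
)

```text
clock: 5.63
eef_pos: [561.9, -215.3, 279.1]
tcp_rot: [3.141, -0.003, 3.012]
contact_force: [-0.3, -0.2, -3.0]
opening: 0.274
grasp_force: 42.0
```

```bash
python3 - <<'E'
from rig import r,cams
from h import *
np.set_printoptions(precision=2,suppress=True)
s=r.sense();print(s)
f=cams.grab_frame("scene");g=cams.grab_frame("wrist")
a=cv2.resize(f["color"][60:260,130:330],(400,400),interpolation=cv2.INTER_CUBIC)
b=cv2.resize(g["color"],(400,300));b=cv2.copyMakeBorder(b,0,100,0,0,0)
cv2.imwrite("pics/l1.png",np.hstack([a,b]))
E
```

```text
{'clock': 5.6333, 'qpos': array([-0.37,  0.28,  1.63, -0.  ,  1.24, -1.81]), 'qvel': array([-0.  ,  0.01,  0.01, -0.  , -0.  ,  0.  ]), 'joint_efforts': array([ -0.  , -59.28, -37.69,  -0.  ,  -0.01,   0.  ]), 'eef_pos': array([ 561.86, -215.31,  279.11]), 'tcp_rot': array([ 3.14, -0.  ,  3.01]), 'contact_force': array([-0.34, -0.15, -2.95]), 'wrist_torque': array([-0.01, -0.04, -0.  ]), 'grasp_force': 41.96178495883942, 'opening': 0.2744529975682852}
```

View pics/l1.png

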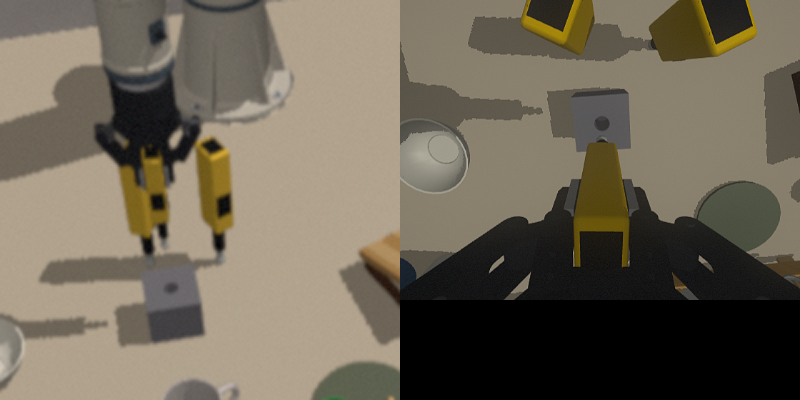

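The meter is held square in the grip, fully out of the hole. Next is a hover pose above the blue mark.

```bash
cat >> h.py <<'E'
ay=1.868
yb=np.array([np.cos(ay),np.sin(ay),0]); xh=np.array([np.sin(ay),-np.cos(ay),0])
n=-np.sin(.3)*xh+np.cos(.3)*np.array([0,0,1]); RB=np.c_[np.cross(yb,-n),yb,-n]
BL=np.array([571.2,270.6,75]); RE=np.array([598.2,182.7,75]); L=120.5
def at(m,gap): return m+n*(L+gap)
E
python3 -c "
from rig import r;from h import *
s=r.sense();print(n,at(BL,30),delta(s,at(BL,60),RB),'flat',delta(s,at(BL,60),down(ay)))"
```

```text
[-0.28256434 -0.08654239  0.95533649] [528.67406654 257.57537035 218.77814161] (array([102. , 460.9,  31.8]), array([-0.0628, -0.2987, -0.4241])) flat (array([102. , 460.9,  31.8]), array([ 0.0013, -0.0033, -0.4271]))
```

send_rows(
  targets=[0.005,0.02,0,0,0,-0.02,-1,0.014,0.06,0,0,0,-0.05,-1,0.024,0.1,0,0,0,-0.09,-1,0.033,0.14,0,-0.01,-0.05,-0.13,-1,0.043,0.18,0,-0.02,-0.09,-0.17,-1,0.052,0.22,0,-0.025,-0.13,-0.21,-1,0.062,0.26,0,-0.03,-0.17,-0.25,-1,0.07,0.3,0.005,-0.04,-0.2,-0.29,-1,0.08,0.34,0.01,-0.05,-0.23,-0.33,-1,0.088,0.38,0.015,-0.055,-0.26,-0.37,-1,0.094,0.41,0.02,-0.06,-0.28,-0.4,-1,0.1,0.44,0.025,-0.063,-0.299,-0.424,-1],
)

```text
clock: 6.73
eef_pos: [518.9, 235.4, 254.0]
tcp_rot: [-3.14, 0.302, -2.841]
contact_force: [0.2, 0.2, -0.2]
opening: 0.276
grasp_force: 41.8
```

send_rows(
  targets=[0,0,0,0,0,0,-1,0,0,0,0,0,0,-1,0,0,0,0,0,0,-1],
)

```text
clock: 6.98
eef_pos: [519.7, 233.4, 254.4]
tcp_rot: [-3.14, 0.3, -2.843]
contact_force: [0.7, -0.4, -2.6]
opening: 0.279
grasp_force: 41.9
```

```bash
python3 -c "
from rig import r;from h import *
s=r.sense();print(s['qpos'],s['contact_force'],delta(s,at(BL,20),RB))"
```

```text
[ 0.4469274   0.09916014  1.94534406 -0.06377747  0.80128304 -1.38435712] [ 0.71053053 -0.36095374 -2.56712969] (array([-4.4, 20.6, 48.6]), array([-0.0017,  0.0002,  0.0011]))
```

send_rows(
  targets=[-0.001,0.01,0.01,0,0,0,-1,-0.004,0.0205,0.03,0,0,0,-1,-0.004,0.0205,0.045,0,0,0,-1,-0.004,0.0205,0.0485,0,0,0,-1,-0.004,0.0205,0.0485,0,0,0,-1,-0.004,0.0205,0.0485,0,0,0,-1,-0.004,0.0205,0.0485,0,0,0,-1],
)

```text
clock: 7.57
eef_pos: [532.3, 258.0, 211.1]
tcp_rot: [-3.14, 0.303, -2.845]
contact_force: [0.8, -0.3, -3.2]
opening: 0.275
grasp_force: 41.8
```

```bash
python3 - <<'E'
from rig import r,cams
from h import *
np.set_printoptions(precision=2,suppress=True)
s=r.sense();g=cams.grab_frame("wrist");print(s['eef_pos'],s['contact_force'],delta(s,at(BL,0),RB))
for nm,lo,hi in(("blue",(105,120,40),(130,255,255)),("red",(0,150,40),(6,255,255))):
    for c,st in blobs(g["color"],lo,hi,100): print(nm,c,st,onz(g,*c,75))
# predicted tip pixel
Rt=rot(s["tcp_rot"]);p=s["eef_pos"]+Rt[:,2]*L;q=rot(g["attitude"]).T@(p-g["xyz"]);print("tip px",g["fx"]*q[0]/q[2]+g["cx"],g["fy"]*q[1]/q[2]+g["cy"],p)
cv2.imwrite("pics/b1.png",g["color"][0:300,130:430])
E
```

```text
[532.3  258.03 211.11] [ 0.83 -0.31 -3.2 ] (array([ 1.2,  0.7, 21.6]), array([-0.,  0., -0.]))
red [175.5 185.5] [160 172  31  28 613] [598.26 183.24  75.  ]
tip px 282.6234660807883 194.13899670477522 [566.77 268.4   96.11]
```

View pics/b1.png

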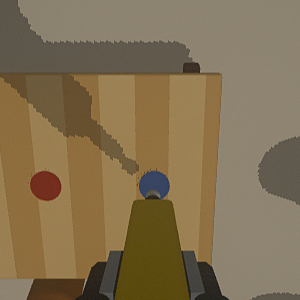

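The tip (crop 152,195) hangs just over the blue mark (154,185), matching the predicted tip pixel. The red mark re-measures as (598.3,183.2). I go down gently.

send_rows(
  targets=[0.001,0.0005,0.008,0,0,0,-1,0.001,0.0005,0.014,0,0,0,-1,0.001,0.0005,0.018,0,0,0,-1,0.001,0.0005,0.02,0,0,0,-1,0.001,0.0005,0.022,0,0,0,-1,0.001,0.0005,0.024,0,0,0,-1,0.001,0.0005,0.024,0,0,0,-1,0.001,0.0005,0.024,0,0,0,-1],
)

```text
clock: 8.28
eef_pos: [537.4, 260.8, 186.9]
tcp_rot: [-3.14, 0.302, -2.844]
contact_force: [-2.3, 0.4, 0.9]
opening: 0.276
grasp_force: 42.2
```

```bash
cat > st.py <<'E'
from rig import r,cams
from h import *
import sys
m=BL if sys.argv[1]=='b' else RE
s=r.sense();F=[s['contact_force']@n]
for _ in range(4): cams.grab_frame("wrist");s=r.sense();F.append(s['contact_force']@n)
print(s['clock'],s['eef_pos'],'Fn',np.round(F,2),s['grasp_force'],delta(s,at(m,-6),RB))
E
python3 st.py b
```

```text
8.4833 [537.45444324 260.83689923 187.06068455] Fn [ 1.45  0.8  -0.06  0.76  1.16] 42.2093939781189 (array([-0.4, -0.5,  2.9]), array([-0.0013,  0.0022,  0.0004]))
```

send_rows(
  targets=[0,0,0.001,0,0,0,-1,0,0,0.002,0,0,0,-1,0,0,0.002,0,0,0,-1,0,0,0.002,0,0,0,-1,0,0,0.002,0,0,0,-1,0,0,0.002,0,0,0,-1,0,0,0.002,0,0,0,-1,0,0,0.002,0,0,0,-1,0,0,0.002,0,0,0,-1,0,0,0.002,0,0,0,-1,0,0,0.002,0,0,0,-1,0,0,0.002,0,0,0,-1],
)

```text
clock: 9.48
eef_pos: [538.2, 261.0, 185.0]
tcp_rot: [-3.14, 0.302, -2.844]
contact_force: [-2.8, -1.1, 0.8]
opening: 0.273
grasp_force: 42.3
```

```bash
python3 st.py b
```

```text
9.6833 [538.16215298 261.03535131 185.06811612] Fn [1.67 1.66 1.35 2.   1.6 ] 42.28834390640259 (array([-0.3, -0.5,  0.8]), array([-0.0013,  0.0024,  0.0004]))
```

send_rows(
  targets=[0,0,0,0,0,0,-1,0,0,0,0,0,0,-1,0,0,0,0,0,0,-1,0,0,0,0,0,0,-1,0,0,0,0,0,0,-1,0,0,0,0,0,0,-1,0,0,0,0,0,0,-1,0,0,0,0,0,0,-1,0,0,0,0,0,0,-1,0,0,0,0,0,0,-1,0,0,0,0,0,0,-1,0,0,0,0,0,0,-1],
)

```text
clock: 10.68
eef_pos: [538.2, 261.0, 185.1]
tcp_rot: [-3.14, 0.302, -2.844]
contact_force: [-2.8, -1.2, 1.5]
opening: 0.281
grasp_force: 42.3
```

send_rows(
  targets=[0,0,0,0,0,0,-1,0,0,0,0,0,0,-1,0,0,0,0,0,0,-1,0,0,0,0,0,0,-1,0,0,0,0,0,0,-1,0,0,0,0,0,0,-1],
)

```text
clock: 11.18
eef_pos: [538.2, 261.0, 185.0]
tcp_rot: [-3.14, 0.302, -2.844]
contact_force: [-1.9, -1.0, 0.5]
opening: 0.273
grasp_force: 42.3
```

```bash
python3 st.py b
```

```text
11.3833 [538.15863216 261.03173585 185.04263778] Fn [1.13 1.6  2.14 1.58 2.68] 42.28945791721344 (array([-0.3, -0.5,  0.8]), array([-0.0013,  0.0023,  0.0004]))
```

Blue hold done: 1.9 s at steady force, and the force slope over the last 2 mm matches the spring. I lift and cross to red.

send_rows(
  targets=[0,0,-0.01,0,0,0,-1,0,0,-0.025,0,0,0,-1,0,0,-0.04,0,0,0,-1,0,0,-0.04,0,0,0,-1,0,-0.02,-0.04,0,0,0,-1,0,-0.045,-0.04,0,0,0,-1,0,-0.07,-0.04,0,0,0,-1,0,-0.085,-0.04,0,0,0,-1,0,-0.092,-0.04,0,0,0,-1,0,-0.092,-0.03,0,0,0,-1,0,-0.092,-0.025,0,0,0,-1,0,-0.092,-0.025,0,0,0,-1],
)

```text
clock: 12.38
eef_pos: [557.3, 171.4, 207.1]
tcp_rot: [-3.14, 0.3, -2.844]
contact_force: [0.5, -0.9, -2.0]
opening: 0.275
grasp_force: 41.8
```

send_rows(
  targets=[0,0,0,0,0,0,-1,0,0,0,0,0,0,-1,0,0,0,0,0,0,-1],
)

```text
clock: 12.63
eef_pos: [557.9, 171.6, 209.1]
tcp_rot: [-3.14, 0.302, -2.843]
contact_force: [-0.6, 0.3, -2.0]
opening: 0.276
grasp_force: 41.8
```

```bash
sed -i 's/598.2,182.7/598.2,183/' h.py; python3 st.py r; python3 - <<'E'
from rig import r,cams
from h import *
s=r.sense();g=cams.grab_frame("wrist")
for c,st in blobs(g["color"],(0,150,40),(6,255,255),60): print(c,st,onz(g,*c,75))
p=s["eef_pos"]+rot(s["tcp_rot"])[:,2]*L
q=rot(g["attitude"]).T@(p-g["xyz"]);print("tip px",g["fx"]*q[0]/q[2]+g["cx"],g["fy"]*q[1]/q[2]+g["cy"],p)
E
```

```text
12.8333 [557.98821083 171.17236821 209.239166  ] Fn [-1.79 -2.21 -3.1  -1.62 -1.83] 41.79772675037384 (array([-0.3, -0.4, 26.1]), array([-0.0012,  0.0027,  0.0008]))
[282.65 184.82] [268 174  30  25 480] [595.6033367  182.58962328  75.        ]
tip px 282.63087810864414 194.12260914714125 [592.37738284 181.55283734  94.21794748]
```

send_rows(
  targets=[0,0,0.008,0,0,0,-1,0,0,0.014,0,0,0,-1,0,0,0.018,0,0,0,-1,0,0,0.02,0,0,0,-1,0,0,0.022,0,0,0,-1,0,0,0.0235,0,0,0,-1,0,0,0.025,0,0,0,-1,0,0,0.025,0,0,0,-1,0,0,0.025,0,0,0,-1,0,0,0.025,0,0,0,-1],
)

```text
clock: 13.72
eef_pos: [564.9, 173.0, 185.2]
tcp_rot: [-3.14, 0.302, -2.844]
contact_force: [-3.5, -0.7, 0.8]
opening: 0.275
grasp_force: 42.3
```

```bash
python3 st.py r
```

```text
13.9167 [564.93042157 173.03684663 185.16173227] Fn [1.86 2.45 1.43 1.41 2.15] 42.31736898422241 (array([-0.6, -0.2,  1. ]), array([-0.0013,  0.0021,  0.0005]))
```

Force and depth match the blue placement. I hold for two seconds, then hand in.

send_rows(
  targets=[0,0,0,0,0,0,-1,0,0,0,0,0,0,-1,0,0,0,0,0,0,-1,0,0,0,0,0,0,-1,0,0,0,0,0,0,-1,0,0,0,0,0,0,-1,0,0,0,0,0,0,-1,0,0,0,0,0,0,-1,0,0,0,0,0,0,-1,0,0,0,0,0,0,-1,0,0,0,0,0,0,-1,0,0,0,0,0,0,-1],
)

```text
clock: 14.92
eef_pos: [565.1, 173.1, 185.2]
tcp_rot: [-3.14, 0.302, -2.844]
contact_force: [-2.0, -1.0, 1.3]
opening: 0.279
grasp_force: 42.3
```

send_rows(
  targets=[0,0,0,0,0,0,-1,0,0,0,0,0,0,-1,0,0,0,0,0,0,-1,0,0,0,0,0,0,-1,0,0,0,0,0,0,-1,0,0,0,0,0,0,-1,0,0,0,0,0,0,-1,0,0,0,0,0,0,-1,0,0,0,0,0,0,-1,0,0,0,0,0,0,-1,0,0,0,0,0,0,-1,0,0,0,0,0,0,-1],
)

```text
clock: 15.92
eef_pos: [565.1, 173.1, 185.2]
tcp_rot: [-3.14, 0.302, -2.844]
contact_force: [-3.4, -0.3, 1.6]
opening: 0.277
grasp_force: 42.3
```

```bash
python3 st.py r; python3 -c "
from rig import r;print(r.sign_off())"
```

```text
16.1167 [565.11641498 173.0586698  185.1760336 ] Fn [2.48 1.45 1.4  1.7  1.81] 42.321268916130066 (array([-0.4, -0.2,  1. ]), array([-0.0013,  0.0024,  0.0005]))
the job is handed in; nothing more can be done
None
```

The job is handed in with no score returned: the smallest meter was held lightly on the blue mark for about 2 s, lifted clear, and ended held square on the red mark with the tip pressed in about 5–6 mm, by measured position and force.

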